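# Lay the scent slats crosswise and shut the niche drawer

### The arm

A 6-joint arm with a two-finger parallel gripper is mounted at the origin on the work surface. World frame = base frame: x ahead of the robot, y to its left, z up, the work surface at z = 0. Lengths are in m, angles in rad, forces in N, time in s.
With the tool pointing down it reaches from about 0.325 to 0.75 m from the base axis. Payload 7.6 kg.
Tool frame: the origin (TCP) lies midway between the tips of the shut fingers; the grasp point (between the pads) lies 19 mm behind it; x points along the fingers, y is the direction in which the jaws open and shut, and the axes are right-handed (so a half turn about x gives the same grasp; the last joint's range is limited). The gripper opens to 85 mm and grips with 20 to 120 N. Pads are 22 mm wide; open, the fingers measure 114 mm over their backs; the gripper's body (76 mm by 85 mm) begins 54 mm behind the grasp point. The pads swing forward as they close: fully open they stand 13 mm farther back than shut.
Start: joints at [1.06, 0.052, 1.401, -0, 1.689, -0.07], TCP at [0.224, 0.475, 0.231] pointing down, gripper open.
Joint ranges: [-2.9, 2.9], [-0.91, 2.17], [0.12, 2.37], [-1.06, 4.2], [0.26, 2.73], [-2.93, 2.93]. Speed limits (rad/s): [2.57, 2.57, 3.01, 3.14, 3.14, 3.14].

### API

Orientations are given as a unit quaternion [x, y, z, w].
In Python, from bench import env, imaging, order gives the robot as it stands.
- The arm moves only by the shell command python3 -m creep 'ROWS' [FORCE]. ROWS is JSON, a list of rows, each an object with "offset": the shift along the world's x, y, z in m, a list of three; "twist": the turn about the world's z in units of 6 degrees (1.0 is 6 degrees); "hand": the closure in counts, from 0 (fully open) to 255 (shut). In form: [{"offset": [dx, dy, dz], "twist": twist, "hand": hand}, ...]. A call has 1 to 5 rows; each row is the pose to reach, as a shift and turn from the pose commanded when the call began; what a row does not reach only later rows make up. A row lasts 1/12 s, in which the tool goes at most 41.7 mm and 7.16 degrees, less where a joint would pass 70% of its speed; a pose out of reach is approached as far as the arm can. A call with a gripper value outside its range is refused whole. The fingers move at their own pace and stop on an object; FORCE is the grip in N (left out, the last holds). Time passes only in rows, so rows that repeat a pose let the fingers close. It gives the time, the measured TCP pose, the force and the opening at its end, in the units of the state.
- env.get_obs(): the state, without advancing time (a new reading comes with each control period).
- imaging.read_camera(name): name is "scene" or "top" or "wrist"; returns a dict with "pixels" (420x560x3 uint8, red, green, blue), "z_map" (420x560 float32, m along the optical axis (not along the pixel's ray), 0 where there is no reading), "intrinsics" (3x3 intrinsics, pixels), "dist_coeffs" ([k1, k2, p1, p2, k3] as OpenCV has them; the pictures are not rectified), "view" (4x4, takes a point from world to camera coordinates); the wrist camera has in their place "tool_from_camera" (4x4, takes a point from camera to tool coordinates, whose origin is the TCP and whose axes are the tool frame's). Camera axes: x right, y down, z forward; pixel columns grow to the right and rows downward; lengths in m; the calibration is good to about 2 mm. A picture is of the moment at which its call begins: read the wrist's pose just before it.
- order.close_job(): hands the job in, once; it reports no verdict.
The state is a dict: "time_s": time; "qpos": joint angles; "joint_vel": joint speeds; "joint_torque": joint torques, N m; "tcp_pos": TCP position; "tcp_rot": TCP orientation; "wrist_force": force on the tool from outside, world axes, zero at the start; "moment": the same for the moment, N m; "gripper_width": opening from 0.0 (shut) to 1.0 (fully open).
Only numpy, scipy, OpenCV 4.12 (cv2) and the standard library are available. Lean on these libraries where they do the work, as an engineer would, in place of code of your own. Each camera call takes 0.05 s, during which the arm holds its last target. There are 200 camera calls.

### The job

Lay the two loose sandalwood slats flat in the open drawer, crosswise over its two pale bearer strips so that each slat runs front to back and rests centred on both strips, with an air gap of about a slat's width or more between the two. Then push the drawer fully home under the granite ledge until it clicks past its detent and stays seated. Leave the things on the ledge as they are.

Things in the scene. Friction and masses are not known exactly. Their poses are not given: they have to be found in the camera images.
- slat_a: Loose reddish-brown sandalwood slat, 110 x 20 x 14 mm, about 30 g, lying flat on the counter to one side of the drawer. Origin at its centre; x along its length, y across its 20 mm width, z up.
- slat_b: The second slat, the same, on the counter on the other side.
- drawer (a joint): Opening of the drawer in m: 0 is fully home and seated, about 0.14 to 0.175 at the start. It slides with under 1 N of friction; a spring detent resists with about 4 N from 17 to 8 mm before home, then draws it in and holds it.
- drawer_bed (a point): Midway between the drawer's two pale bearer strips, level with their tops; moves with the drawer. x in the closing direction (away from the robot), y left, z up. Strips: 12 mm wide, 12 high, 174 long along y, at x = -32 and +32 mm. Front panel x = -80 to -68 mm, top edge at z = +44; side walls' inner faces y = -87 and +87, tops z = +18; back wall x = +124; floor z = -12.
- drawer_front (a point): Centre of the outer face of the flat brass plate (70 mm wide, 40 mm high, 3 mm thick) on the middle of the drawer's dark wooden front panel (208 mm wide, 66 mm high), the place to push. Moves with the drawer; same axes as drawer_bed, push along +x.
- ledge_edge (a point): Middle of the top front edge of the black granite ledge (460 mm wide, 22 mm thick, top 116 mm above the counter; fixed). Same axes as drawer_bed. With the drawer home, the brass plate stands 15 mm in front of this edge. The ledge reaches 260 mm back.
- dallah: Bystander: brushed steel coffee pot on the ledge, 175 mm tall, 100 mm across with handle and spout to the sides (145 mm). Origin under its middle.
- dish: Bystander: round glass date dish with a domed hinged glass lid on the ledge, 112 mm across, 90 mm tall. Origin under its middle.
- cup_holder: Bystander: round teal plastic cup holder with a white cup in it, on the ledge, 72 mm across, 75 mm tall. Origin under its middle.
- saucer: Bystander: blue ceramic saucer on the ledge, 90 mm across, 14 mm high. Origin under its middle.
Not all that is in view belongs to the job. Leave any pink or turquoise look-alike of the slat_b alone. Leave any pink look-alike of the slat_a alone.

How it is judged:
By the outcome, as a careful person would: the job done as asked, in the order asked, and still so for the second after the job is handed in, with the robot touching nothing.
It also fails if it takes over 70 s, if anything falls off the work surface, if the arm or the gripper's body presses on something with over 40 N, if the wrist force passes 120 N, or if a joint passes its speed limit or range.

## Working session

There is one attempt and no reset: what is moved stays moved. The work goes in short steps, Python scripts to look and compute and a shell command to move; the robot and the scene stay as the last step left them, time stands still between calls to the robot, and variables do not carry over. Pictures are saved under pics/ and viewed, about 8 in all and at most 12, crops included, and the job is handed in when it is done.

```bash
mkdir -p pics; cat > h.py <<'E'
import numpy as np, cv2
from bench import env, imaging, order
from scipy.spatial.transform import Rotation as R
def cam(name):
    o=env.get_obs(); c=imaging.read_camera(name)
    if name=="wrist":
        T=np.eye(4);T[:3,:3]=R.from_quat(o["tcp_rot"]).as_matrix();T[:3,3]=o["tcp_pos"]
        c["w"]=T@c["tool_from_camera"]
    else: c["w"]=np.linalg.inv(c["view"])
    return c
def save(c,f): cv2.imwrite("pics/"+f,c["pixels"][:,:,::-1])
def ray(c,uv):
    p=cv2.undistortPoints(np.array([[uv]],float),np.array(c["intrinsics"]),np.array(c["dist_coeffs"]))[0,0]
    return c["w"][:3,:3]@np.array([p[0],p[1],1.]),c["w"][:3,3]
def onz(c,uv,z):
    d,o=ray(c,uv); return o+d*(z-o[2])/d[2]
def bydepth(c,uv):
    d,o=ray(c,uv); u,v=map(int,np.round(uv)); z=c["z_map"][v-1:v+2,u-1:u+2]; z=z[z>0]
    return o+d*np.median(z) if z.size else None
E
python3 - <<'E'
from h import *
import pickle
for n in("scene","top"):
    c=cam(n); save(c,n+"0.png"); pickle.dump(c,open(n+"0.pkl","wb"))
    print(n,c["w"].round(3).tolist())
o=env.get_obs(); print(o)
E
```

```text
scene [[0.82, 0.338, -0.463, 1.188], [0.572, -0.451, 0.685, -0.825], [0.023, -0.826, -0.563, 0.83], [0.0, 0.0, 0.0, 1.0]]
top [[-0.013, -0.999, 0.052, 0.507], [-1.0, 0.014, 0.02, 0.043], [-0.02, -0.052, -0.998, 1.474], [0.0, 0.0, 0.0, 1.0]]
{'time_s': 0.1, 'qpos': array([ 1.05970355e+00,  5.27667233e-02,  1.40160422e+00,  4.19761906e-05,
        1.68861125e+00, -7.03259920e-02]), 'joint_vel': array([ 3.95113820e-05, -2.57653357e-03, -3.70212978e-03,  6.82687908e-04,
        6.83858639e-04,  1.26203456e-03]), 'joint_torque': array([ 2.03311312e-03, -3.82584894e+01, -3.60983777e+01,  6.91982194e-06,
        4.76057219e-03,  2.20510015e-05]), 'tcp_pos': array([0.22383354, 0.47460049, 0.23056993]), 'tcp_rot': array([ 0.15410803,  0.69015964, -0.15504091,  0.68984977]), 'wrist_force': array([-0.23485863, -0.62917483,  0.3146861 ]), 'moment': array([-0.00460541,  0.0137666 , -0.01819196]), 'gripper_width': 1.0013368888466956}
```

View pics/top0.png

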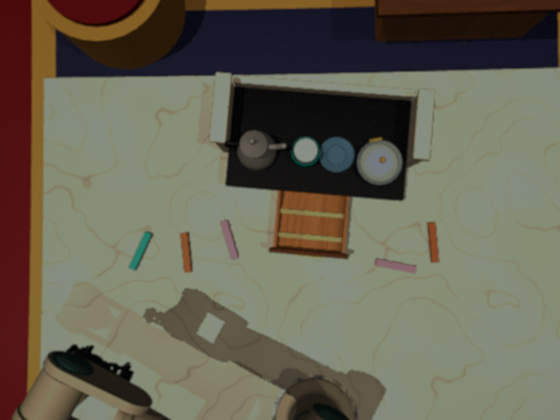

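View pics/scene0.png

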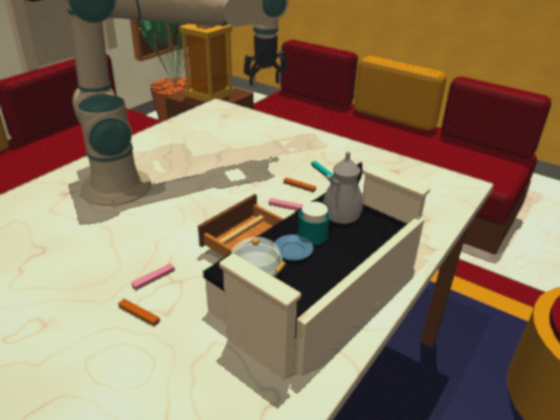

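The top view shows the two sandalwood slats at about (186,252) and (433,242). Pink decoys are at (229,240) and (396,265), and a turquoise one at (141,251). The drawer is around (312,225). I'll segment the slats and enlarge the drawer.

```bash
python3 - <<'E'
from h import *
import pickle
c=pickle.load(open("top0.pkl","rb")); px=c["pixels"]
hsv=cv2.cvtColor(px,cv2.COLOR_RGB2HSV)
for u,v in((186,252),(433,242)):
    print(hsv[v,u],px[v,u])
    m=np.zeros(px.shape[:2],np.uint8); s=np.s_[v-30:v+30,u-20:u+20]
    m[s]=((hsv[s][...,1]>150)&((hsv[s][...,0]<15)))*255
    p=np.argwhere(m>0)[:,::-1].astype(np.float32)
    r=cv2.minAreaRect(p); b=cv2.boxPoints(r)
    w=np.array([onz(c,q,.014) for q in b]); print(len(p),r,w.round(4).tolist())
    cen=onz(c,p.mean(0),.014); 
    P=np.array([onz(c,q,.014)[:2] for q in p]); 
    e,V=np.linalg.eigh(np.cov((P-P.mean(0)).T)); a=V[:,1]; print("cen",cen.round(4),"axis deg",np.degrees(np.arctan2(a[1],a[0])), np.sqrt(e*12), bydepth(c,(u,v)))
s=px[170:270,250:390]; cv2.imwrite("pics/top0c.png",cv2.resize(s,None,fx=5.5,fy=5.5,interpolation=cv2.INTER_CUBIC)[:,:,::-1])
E
```

```text
[ 12 174 135] [135  79  43]
244 ((185.80198669433594, 252.0198211669922), (38.01042175292969, 6.3682379722595215), 84.2894058227539) [[0.5034, 0.363, 0.014], [0.5049, 0.3455, 0.014], [0.401, 0.3353, 0.014], [0.3995, 0.3528, 0.014]]
cen [0.4523 0.3493 0.014 ] axis deg -174.55017730682724 [0.01771891 0.10439134] [0.45211916 0.34861334 0.01406027]
[ 11 187 134] [134  72  36]
257 ((432.9098815917969, 242.00820922851562), (38.56822204589844, 6.699644565582275), 84.80557250976562) [[0.5226, -0.3158, 0.014], [0.5241, -0.3339, 0.014], [0.4196, -0.3402, 0.014], [0.4181, -0.3222, 0.014]]
cen [ 0.4708 -0.3282  0.014 ] axis deg -176.5685712404014 [0.01775796 0.10442471] [ 0.47094562 -0.32884325  0.01184584]
```

View pics/top0c.png

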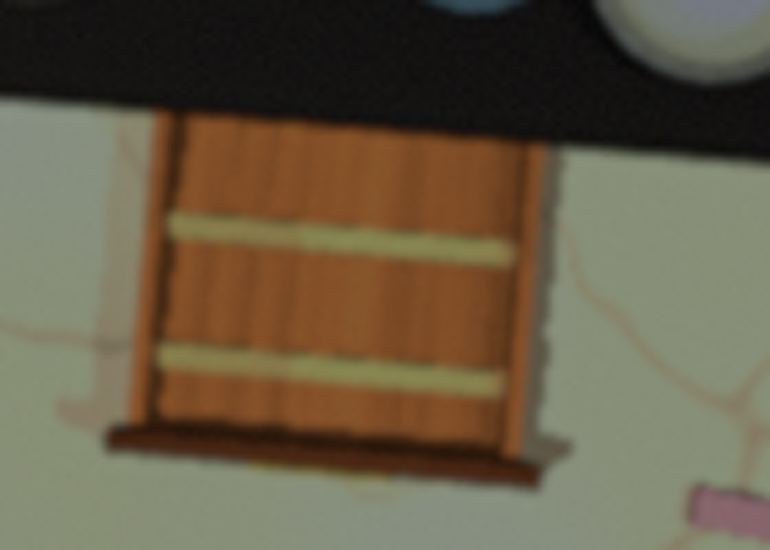

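Strip ends in the crop are: far (167,225)–(514,252), near (158,357)–(504,384). The panel's front top edge runs (106,447)–(538,487).

```bash
python3 - <<'E'
from h import *
import pickle
c=pickle.load(open("top0.pkl","rb"))
f=lambda u,v:(250+(u+.5)/5.5-.5,170+(v+.5)/5.5-.5)
zz=[]
for q in [(250,232),(340,238),(430,245),(250,363),(340,370),(430,378)]: zz.append(bydepth(c,f(*q))[2])
print("strip z",np.round(zz,4)); print("floor",bydepth(c,f(330,305)),"panel",bydepth(c,f(320,454)),"ledge",bydepth(c,f(300,60)),"counter",bydepth(c,f(600,400)))
for z in(.034,np.median(zz)):
    fl,fr,nl,nr=[onz(c,f(*q),z) for q in((167,225),(514,252),(158,357),(504,384))]
    bed=(fl+fr+nl+nr)/4; d=(fl-fr)+(nl-nr); e=(fl+fr-nl-nr)/2
    print(z,"bed",bed.round(4),"yaw from strips",np.degrees(np.arctan2(-d[0],d[1])),"yaw e",np.degrees(np.arctan2(e[1],e[0])),np.linalg.norm(e),np.linalg.norm(d)/2)
L=[onz(c,f(*q),.116) for q in((0,98),(769,158))]; print("ledge edge",np.round(L,4))
o=env.get_obs(); print(R.from_quat(o["tcp_rot"]).as_matrix().round(3))
E
```

```text
strip z [0.0466 0.0483 0.0459 0.047  0.0461 0.0466]
floor [0.52135278 0.00753859 0.03430792] panel [0.45043105 0.014812   0.0911935 ] ledge [0.63539259 0.02177373 0.11484282] counter [ 0.47210375 -0.12843357 -0.00106787]
0.034 bed [0.5216 0.0048 0.034 ] yaw from strips -5.228682620500891 yaw e -5.035124586913095 0.06531971819862448 0.171470444648335
0.04657387765986287 bed [0.5215 0.0052 0.0466] yaw from strips -5.2286826205009165 yaw e -5.035124586913101 0.0647494974949319 0.16997356131346616
ledge edge [[ 0.6196  0.1626  0.116 ]
 [ 0.5861 -0.1954  0.116 ]]
[[-0.001  0.427  0.904]
 [-0.001  0.904 -0.427]
 [-1.    -0.001 -0.   ]]
```

```bash
python3 -m creep '[{"offset":[0.03,-0.017,-0.015],"twist":1,"hand":0},{"offset":[0.06,-0.034,-0.03],"twist":2,"hand":0},{"offset":[0.09,-0.05,-0.045],"twist":3,"hand":0},{"offset":[0.12,-0.065,-0.06],"twist":4,"hand":0},{"offset":[0.15,-0.08,-0.07],"twist":5.1,"hand":0}]' 40
python3 -m creep '[{"offset":[0.02,-0.011,-0.01],"twist":0,"hand":0},{"offset":[0.04,-0.022,-0.02],"twist":0,"hand":0},{"offset":[0.065,-0.035,-0.03],"twist":0,"hand":0},{"offset":[0.078,-0.045,-0.04],"twist":0,"hand":0},{"offset":[0.078,-0.045,-0.04],"twist":0,"hand":0}]'
python3 - <<'E'
from h import *
o=env.get_obs();M=R.from_quat(o["tcp_rot"]).as_matrix();print(o["tcp_pos"],np.degrees(np.arctan2(M[1,1],M[0,1])))
c=cam("wrist");save(c,"w1.png");import pickle;pickle.dump(c,open("w1.pkl","wb"))
E
```

```text
time_s: 0.52
tcp_pos: [0.3747, 0.3934, 0.1593]
tcp_rot: [-0.035, 0.707, 0.034, 0.706]
wrist_force: [-0.4, 0.6, 0.3]
gripper_width: 1.0
time_s: 0.93
tcp_pos: [0.4531, 0.3471, 0.1182]
tcp_rot: [-0.033, 0.708, 0.031, 0.705]
wrist_force: [-0.1, -0.7, -0.4]
gripper_width: 1.001
[0.453136   0.34705293 0.11820279] 95.14817383842156
```

View pics/w1.png

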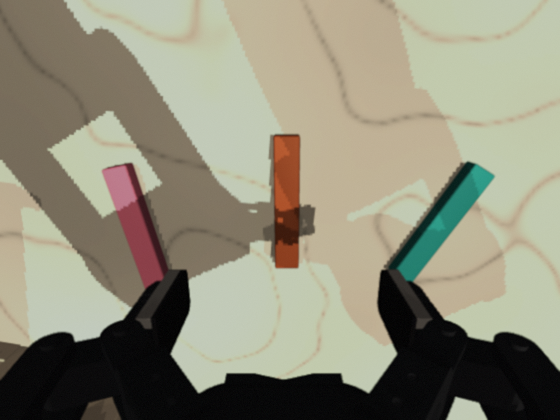

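The wrist view has the orange slat between the fingers, with top-face corners (275,135), (300,135), (276,268) and (299,268). The decoys are well clear.

```bash
python3 - <<'E'
from h import *
import pickle
c=pickle.load(open("w1.pkl","rb"))
P=[onz(c,q,.014) for q in((275,135),(300,135),(276,268),(299,268))]
P=np.array(P);print(P.round(4),P.mean(0)); a=P[0]+P[1]-P[2]-P[3]; print(np.degrees(np.arctan2(a[1],a[0])),np.linalg.norm(a)/2, c["w"].round(3))
E
```

```text
[[0.3981 0.3357 0.014 ]
 [0.3964 0.3541 0.014 ]
 [0.5075 0.3456 0.014 ]
 [0.5057 0.3649 0.014 ]] [0.45191353 0.35010008 0.014     ]
-174.57162474096276 0.10988697982363248 [[-0.091  0.948  0.306  0.374]
 [ 0.996  0.087  0.025  0.34 ]
 [-0.003  0.307 -0.952  0.262]
 [ 0.     0.     0.     1.   ]]
```

```bash
python3 -m creep '[{"offset":[-0.001,0.003,-0.03],"twist":0,"hand":0},{"offset":[-0.001,0.003,-0.06],"twist":0,"hand":0},{"offset":[-0.001,0.003,-0.09],"twist":0,"hand":0},{"offset":[-0.001,0.003,-0.114],"twist":0,"hand":60},{"offset":[-0.001,0.003,-0.114],"twist":0,"hand":120}]' 40
python3 -m creep '[{"offset":[0,0,0],"twist":0,"hand":255},{"offset":[0,0,0],"twist":0,"hand":255},{"offset":[0,0,0],"twist":0,"hand":255},{"offset":[0,0,0],"twist":0,"hand":255},{"offset":[0,0,0],"twist":0,"hand":255}]' 40
python3 -m creep '[{"offset":[0,0,0],"twist":0,"hand":255},{"offset":[0,0,0],"twist":0,"hand":255},{"offset":[0,0,0.02],"twist":0,"hand":255},{"offset":[0,0,0.05],"twist":0,"hand":255},{"offset":[0,0,0.08],"twist":0,"hand":255}]'
```

```text
time_s: 1.4
tcp_pos: [0.4472, 0.3516, 0.0021]
tcp_rot: [-0.035, 0.709, 0.032, 0.703]
wrist_force: [-0.6, -0.4, -0.4]
gripper_width: 0.745
time_s: 1.82
tcp_pos: [0.4522, 0.354, 0.0101]
tcp_rot: [-0.032, 0.705, 0.034, 0.708]
wrist_force: [-2.3, -0.0, 6.5]
gripper_width: 0.217
time_s: 2.23
tcp_pos: [0.4506, 0.3526, 0.0884]
tcp_rot: [-0.033, 0.707, 0.033, 0.706]
wrist_force: [0.6, 0.5, 0.1]
gripper_width: 0.212
```

```bash
python3 -m creep '[{"offset":[0,0,0.03],"twist":0,"hand":255},{"offset":[0.01,-0.03,0.06],"twist":0,"hand":255},{"offset":[0.02,-0.066,0.065],"twist":-0.5,"hand":255},{"offset":[0.025,-0.102,0.065],"twist":-1,"hand":255},{"offset":[0.03,-0.138,0.065],"twist":-1.77,"hand":255}]'
python3 -m creep '[{"offset":[0.008,-0.036,0],"twist":0,"hand":255},{"offset":[0.016,-0.072,0],"twist":0,"hand":255},{"offset":[0.026,-0.11,0],"twist":0,"hand":255},{"offset":[0.036,-0.145,0],"twist":0,"hand":255},{"offset":[0.043,-0.173,0],"twist":0,"hand":255}]'
python3 -m creep '[{"offset":[0,0,0],"twist":0,"hand":255},{"offset":[0,0,0],"twist":0,"hand":255}]'
python3 - <<'E'
from h import *
o=env.get_obs();M=R.from_quat(o["tcp_rot"]).as_matrix();print(o["tcp_pos"],np.degrees(np.arctan2(M[1,1],M[0,1])))
c=cam("wrist");save(c,"w2.png");import pickle;pickle.dump(c,open("w2.pkl","wb"))
E
```

```text
time_s: 2.65
tcp_pos: [0.4816, 0.2136, 0.1544]
tcp_rot: [0.034, 0.705, -0.033, 0.708]
wrist_force: [0.8, 0.7, -1.1]
gripper_width: 0.207
time_s: 3.07
tcp_pos: [0.5246, 0.0392, 0.1535]
tcp_rot: [0.033, 0.706, -0.033, 0.707]
wrist_force: [0.2, 0.5, -1.0]
gripper_width: 0.211
time_s: 3.23
tcp_pos: [0.5243, 0.0406, 0.1531]
tcp_rot: [0.034, 0.706, -0.033, 0.707]
wrist_force: [0.7, 1.0, -0.7]
gripper_width: 0.209
[0.52431745 0.04056271 0.15313758] 84.55521945915365
```

View pics/w2.png

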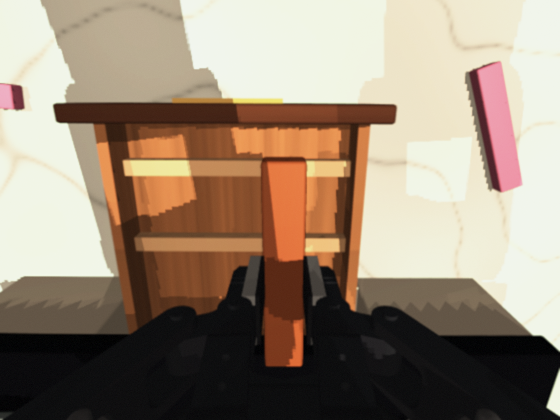

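The slat is held straight over the drawer, right of centre in the image, which is world +y. Strip ends are (123,168)–(349,168) and (135,242)–(344,242). Slat top-face corners are (262,158), (307,158), (264,365) and (303,365).

```bash
python3 - <<'E'
from h import *
import pickle
c=pickle.load(open("w2.pkl","rb"))
for z in(.155,.158,.161,.165):
    P=np.array([onz(c,q,z) for q in((262,158),(307,158),(264,365),(303,365))]);a=P[0]+P[1]-P[2]-P[3]
    print(z,P.mean(0).round(4),np.degrees(np.arctan2(a[1],a[0])),np.linalg.norm(a)/2, np.linalg.norm(P[0]-P[1]),np.linalg.norm(P[2]-P[3]))
print("depth",bydepth(c,(284,190)),bydepth(c,(284,340)))
nl,nr,fl,fr=[onz(c,q,.0466) for q in((123,168),(349,168),(135,242),(344,242))]
# left in image = -y
e=(fl+fr-nl-nr)/2; d=nr+fr-nl-fl; bed=(nl+nr+fl+fr)/4
print("bed",bed.round(4),np.linalg.norm(e),np.linalg.norm(d)/2,"yaw",np.degrees(np.arctan2(-d[0],d[1])),bydepth(c,(200,168)),bydepth(c,(200,242)))
E
```

```text
0.155 [0.5241 0.041  0.155 ] 174.40056648057882 0.11167221630329124 0.01940078218922736 0.02100489131510069
0.158 [0.5224 0.0412 0.158 ] 174.4005664805788 0.10929787741531069 0.01898828897351096 0.02055829204503876
0.161 [0.5208 0.0413 0.161 ] 174.40056648057882 0.10692353852733023 0.018575795757794562 0.02011169277497683
0.165 [0.5185 0.0415 0.165 ] 174.40056648057882 0.10375775334335624 0.018025804803506032 0.019516227081560932
depth [0.48199027 0.04499285 0.15775647] [0.56132901 0.03756288 0.15744016]
bed [0.5217 0.0044 0.0466] 0.06212893850470924 0.17385346634971385 yaw -5.404020707172723 [ 0.48798412 -0.01996135  0.04762797] [ 0.54917885 -0.03071989  0.04735893]
```

```bash
python3 -m creep '[{"offset":[0.002,-0.0025,-0.03],"twist":0,"hand":255},{"offset":[0.002,-0.0025,-0.06],"twist":0,"hand":255},{"offset":[0.002,-0.0025,-0.08],"twist":0,"hand":255},{"offset":[0.002,-0.0025,-0.09],"twist":0,"hand":255},{"offset":[0.002,-0.0025,-0.094],"twist":0,"hand":255}]'
python3 -m creep '[{"offset":[0,0,0],"twist":0,"hand":255},{"offset":[0,0,-0.001],"twist":0,"hand":255},{"offset":[0,0,-0.002],"twist":0,"hand":255},{"offset":[0,0,-0.002],"twist":0,"hand":255}]'
python3 -c "
from h import *
import json
o=env.get_obs();print(o['tcp_pos'],o['wrist_force'])"
```

```text
time_s: 3.7
tcp_pos: [0.525, 0.0405, 0.0571]
tcp_rot: [0.032, 0.707, -0.032, 0.705]
wrist_force: [-1.5, 0.7, 10.3]
gripper_width: 0.21
time_s: 4.03
tcp_pos: [0.5266, 0.0394, 0.0574]
tcp_rot: [0.033, 0.706, -0.032, 0.707]
wrist_force: [-1.0, -0.5, -0.6]
gripper_width: 0.211
[0.52657323 0.03944348 0.05736631] [-0.98064907 -0.45154625 -0.61006561]
```

```bash
python3 -m creep '[{"offset":[0,0,-0.001],"twist":0,"hand":255},{"offset":[0,0,-0.002],"twist":0,"hand":255},{"offset":[0,0,-0.002],"twist":0,"hand":255},{"offset":[0,0,-0.002],"twist":0,"hand":255}]'
python3 -m creep '[{"offset":[0,0,0],"twist":0,"hand":200},{"offset":[0,0,0],"twist":0,"hand":135},{"offset":[0,0,0],"twist":0,"hand":135},{"offset":[0,0,0],"twist":0,"hand":135},{"offset":[0,0,0],"twist":0,"hand":135}]'
python3 -m creep '[{"offset":[0,0,0.02],"twist":0,"hand":135},{"offset":[0,0,0.05],"twist":0,"hand":135},{"offset":[0,0,0.08],"twist":0,"hand":135},{"offset":[0,0,0.1],"twist":0,"hand":135},{"offset":[0,0,0.11],"twist":0,"hand":100}]'
```

```text
time_s: 4.37
tcp_pos: [0.5279, 0.0393, 0.057]
tcp_rot: [0.033, 0.704, -0.032, 0.708]
wrist_force: [0.1, 0.3, 8.6]
gripper_width: 0.213
time_s: 4.78
tcp_pos: [0.5258, 0.0393, 0.0541]
tcp_rot: [0.033, 0.707, -0.033, 0.706]
wrist_force: [-0.2, 0.2, -0.5]
gripper_width: 0.468
time_s: 5.2
tcp_pos: [0.5271, 0.0394, 0.1676]
tcp_rot: [0.033, 0.705, -0.032, 0.708]
wrist_force: [-0.0, 0.7, 0.3]
gripper_width: 0.593
```

```bash
python3 -m creep '[{"offset":[-0.006,-0.038,0],"twist":0.3,"hand":0},{"offset":[-0.012,-0.076,0],"twist":0.6,"hand":0},{"offset":[-0.018,-0.114,0],"twist":0.9,"hand":0},{"offset":[-0.024,-0.15,0],"twist":1.2,"hand":0},{"offset":[-0.03,-0.185,-0.01],"twist":1.47,"hand":0}]'
python3 -m creep '[{"offset":[-0.006,-0.037,-0.01],"twist":0,"hand":0},{"offset":[-0.011,-0.074,-0.02],"twist":0,"hand":0},{"offset":[-0.016,-0.11,-0.03],"twist":0,"hand":0},{"offset":[-0.022,-0.146,-0.036],"twist":0,"hand":0},{"offset":[-0.026,-0.182,-0.04],"twist":0,"hand":0}]'
python3 -m creep '[{"offset":[0,0,0],"twist":0,"hand":0},{"offset":[0,0,0],"twist":0,"hand":0}]'
python3 - <<'E'
from h import *
o=env.get_obs();M=R.from_quat(o["tcp_rot"]).as_matrix();print(o["tcp_pos"],np.degrees(np.arctan2(M[1,1],M[0,1])))
c=cam("wrist")
t=cam("top"); px=t["pixels"][170:270,250:390]
a=cv2.resize(px,(700,500),interpolation=cv2.INTER_CUBIC)
save(t,"t3.png"); cv2.imwrite("pics/t3c.png",a[:,:,::-1])
save(c,"w3.png");import pickle;pickle.dump(c,open("w3.pkl","wb"));pickle.dump(t,open("t3.pkl","wb"))
E
```

```text
time_s: 5.62
tcp_pos: [0.4959, -0.1476, 0.1551]
tcp_rot: [-0.023, 0.706, 0.022, 0.707]
wrist_force: [0.7, 0.6, 0.6]
gripper_width: 1.002
time_s: 6.03
tcp_pos: [0.4685, -0.3289, 0.112]
tcp_rot: [-0.021, 0.708, 0.023, 0.706]
wrist_force: [-0.1, 0.4, -0.1]
gripper_width: 0.999
time_s: 6.2
tcp_pos: [0.4688, -0.3288, 0.1125]
tcp_rot: [-0.02, 0.708, 0.022, 0.706]
wrist_force: [0.7, 0.7, 0.2]
gripper_width: 1.005
[ 0.46880247 -0.32876205  0.11246425] 93.37073845079644
```

View pics/w3.png

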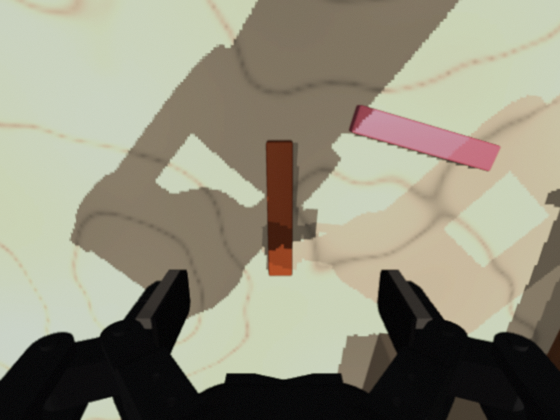

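View pics/t3c.png

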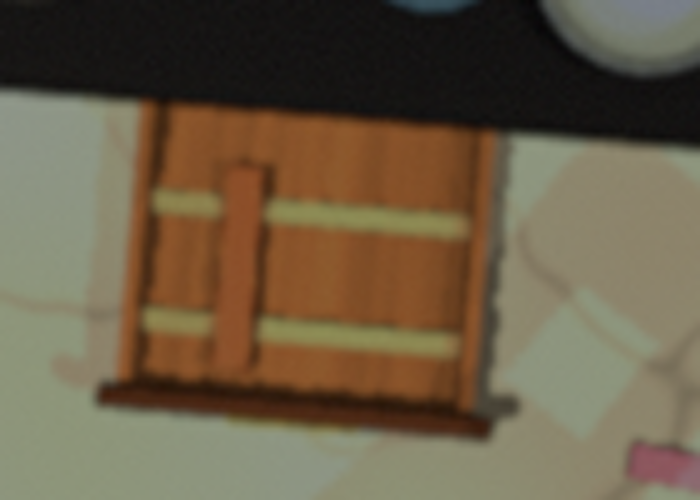

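Slat_a lies across both strips, centred: its ends are at v≈163 and 370, and the strips at about 203 and 325. In the wrist view slat_b's corners are (266,141), (293,141), (269,275) and (292,275).

```bash
python3 - <<'E'
from h import *
import pickle
c=pickle.load(open("w3.pkl","rb"))
P=np.array([onz(c,q,.014) for q in((266,141),(293,141),(269,275),(292,275))])
a=P[2]+P[3]-P[0]-P[1];print(P.mean(0),np.degrees(np.arctan2(a[1],a[0])),np.linalg.norm(a)/2)
t=pickle.load(open("t3.pkl","rb"));f=lambda u,v:(250+(u+.5)/5-.5,170+(v+.5)/5-.5)
print("slat a",[onz(t,f(*q),.0606).round(4) for q in((246,163),(234,370))])
E
```

```text
[ 0.47174407 -0.3307791   0.014     ] 3.655272465621813 0.10961138518297303
slat a [array([0.5825, 0.0361, 0.0606]), array([0.4722, 0.0441, 0.0606])]
```

```bash
python3 -m creep '[{"offset":[0.0025,-0.0015,-0.03],"twist":0,"hand":0},{"offset":[0.0025,-0.0015,-0.06],"twist":0,"hand":0},{"offset":[0.0025,-0.0015,-0.085],"twist":0,"hand":0},{"offset":[0.0025,-0.0015,-0.106],"twist":0,"hand":60},{"offset":[0.0025,-0.0015,-0.106],"twist":0,"hand":120}]' 40
python3 -m creep '[{"offset":[0,0,0],"twist":0,"hand":255},{"offset":[0,0,0],"twist":0,"hand":255},{"offset":[0,0,0],"twist":0,"hand":255},{"offset":[0,0,0],"twist":0,"hand":255},{"offset":[0,0,0],"twist":0,"hand":255}]' 40
python3 -m creep '[{"offset":[0,0,0],"twist":0,"hand":255},{"offset":[0,0,0.02],"twist":0,"hand":255},{"offset":[0,0,0.05],"twist":0,"hand":255},{"offset":[0,0,0.085],"twist":0,"hand":255},{"offset":[0,0,0.12],"twist":0,"hand":255}]'
```

```text
time_s: 6.72
tcp_pos: [0.4705, -0.3257, 0.0034]
tcp_rot: [-0.02, 0.709, 0.025, 0.704]
wrist_force: [-0.0, 0.8, -1.0]
gripper_width: 0.749
time_s: 7.13
tcp_pos: [0.4738, -0.3298, 0.0107]
tcp_rot: [-0.023, 0.706, 0.021, 0.708]
wrist_force: [0.0, 1.2, 6.9]
gripper_width: 0.212
time_s: 7.55
tcp_pos: [0.4721, -0.3289, 0.13]
tcp_rot: [-0.022, 0.707, 0.022, 0.707]
wrist_force: [0.3, -1.0, 0.0]
gripper_width: 0.209
```

```bash
python3 -m creep '[{"offset":[0.006,0.03,0.02],"twist":-0.3,"hand":255},{"offset":[0.012,0.066,0.025],"twist":-0.6,"hand":255},{"offset":[0.018,0.1,0.025],"twist":-0.9,"hand":255},{"offset":[0.022,0.13,0.025],"twist":-1.2,"hand":255},{"offset":[0.026,0.16,0.025],"twist":-1.45,"hand":255}]'
python3 -m creep '[{"offset":[0.005,0.036,0],"twist":0,"hand":255},{"offset":[0.01,0.072,0],"twist":0,"hand":255},{"offset":[0.015,0.108,0],"twist":0,"hand":255},{"offset":[0.02,0.141,0],"twist":0,"hand":255},{"offset":[0.02,0.141,0],"twist":0,"hand":255}]'
python3 -m creep '[{"offset":[0,0,0],"twist":0,"hand":255},{"offset":[0,0,0],"twist":0,"hand":255}]'
python3 - <<'E'
from h import *
o=env.get_obs();M=R.from_quat(o["tcp_rot"]).as_matrix();print(o["tcp_pos"],np.degrees(np.arctan2(M[1,1],M[0,1])))
c=cam("wrist");save(c,"w4.png");import pickle;pickle.dump(c,open("w4.pkl","wb"))
E
```

```text
time_s: 7.97
tcp_pos: [0.4986, -0.1677, 0.1544]
tcp_rot: [0.032, 0.706, -0.033, 0.707]
wrist_force: [-0.3, 0.2, 0.6]
gripper_width: 0.214
time_s: 8.38
tcp_pos: [0.519, -0.0232, 0.1542]
tcp_rot: [0.031, 0.706, -0.029, 0.707]
wrist_force: [-0.2, 1.0, -0.6]
gripper_width: 0.208
time_s: 8.55
tcp_pos: [0.5185, -0.0286, 0.1538]
tcp_rot: [0.032, 0.706, -0.032, 0.707]
wrist_force: [-0.3, 0.3, 0.9]
gripper_width: 0.212
[ 0.51853225 -0.02855526  0.15378137] 84.85201671193654
```

View pics/w4.png

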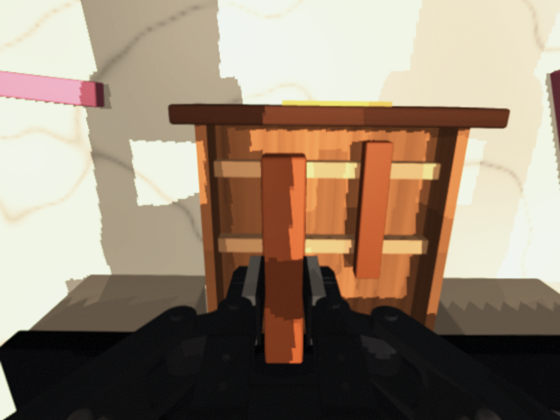

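Slat_b is over the drawer, parallel to the seated slat_a. Its corners are (262,154), (306,154), (265,362) and (303,362). Strip ends are (215,169)–(438,172) and (219,244)–(427,247).

```bash
python3 - <<'E'
from h import *
import pickle
c=pickle.load(open("w4.pkl","rb"))
print(bydepth(c,(284,190)),bydepth(c,(284,335)))
z=bydepth(c,(284,190))[2]
P=np.array([onz(c,q,z) for q in((262,154),(306,154),(265,362),(303,362))]);a=P[2]+P[3]-P[0]-P[1]
s=P.mean(0);print(s,np.degrees(np.arctan2(a[1],a[0])),np.linalg.norm(a)/2)
B=np.array([onz(c,q,.0466) for q in((215,169),(438,172),(219,244),(427,247))]);bed=B.mean(0);print("bed",bed)
ax=np.array([.9959,-.0906]);ay=np.array([.0906,.9959])
A=np.array([onz(c,q,.0606) for q in((364,141),(391,142),(355,276),(380,278))]).mean(0)
for p in(s,A): print(ax@(p-bed)[:2],ay@(p-bed)[:2])
E
```

```text
[ 0.47649512 -0.02436682  0.15725797] [ 0.55276321 -0.0311127   0.15770455]
[ 0.51557311 -0.02782255  0.15725797] -5.054003803536891 0.11007221848381712
bed [0.52499841 0.00464608 0.0466    ]
-0.006444994471838005 -0.03318944781162953
-0.0011515851589019388 0.034278265259388624
```

```bash
python3 -m creep '[{"offset":[0.005,-0.001,-0.03],"twist":0,"hand":255},{"offset":[0.005,-0.001,-0.06],"twist":0,"hand":255},{"offset":[0.005,-0.001,-0.08],"twist":0,"hand":255},{"offset":[0.005,-0.001,-0.09],"twist":0,"hand":255},{"offset":[0.005,-0.001,-0.094],"twist":0,"hand":255}]'
python3 -m creep '[{"offset":[0,0,-0.001],"twist":0,"hand":255},{"offset":[0,0,-0.002],"twist":0,"hand":255},{"offset":[0,0,-0.003],"twist":0,"hand":255},{"offset":[0,0,-0.004],"twist":0,"hand":255},{"offset":[0,0,-0.004],"twist":0,"hand":255}]'
python3 -m creep '[{"offset":[0,0,0],"twist":0,"hand":200},{"offset":[0,0,0],"twist":0,"hand":135},{"offset":[0,0,0],"twist":0,"hand":135},{"offset":[0,0,0],"twist":0,"hand":135},{"offset":[0,0,0],"twist":0,"hand":135}]'
python3 -m creep '[{"offset":[0,0,0.02],"twist":0,"hand":135},{"offset":[0,0,0.05],"twist":0,"hand":135},{"offset":[0,0,0.08],"twist":0,"hand":135},{"offset":[0,0,0.11],"twist":0,"hand":135},{"offset":[0,0,0.125],"twist":0,"hand":255}]'
```

```text
time_s: 9.02
tcp_pos: [0.5225, -0.0302, 0.0577]
tcp_rot: [0.033, 0.707, -0.032, 0.705]
wrist_force: [-3.0, -1.4, 9.4]
gripper_width: 0.209
time_s: 9.43
tcp_pos: [0.5251, -0.0295, 0.0577]
tcp_rot: [0.032, 0.705, -0.032, 0.708]
wrist_force: [0.6, -0.5, 4.6]
gripper_width: 0.215
time_s: 9.85
tcp_pos: [0.5234, -0.0291, 0.0553]
tcp_rot: [0.032, 0.706, -0.032, 0.706]
wrist_force: [0.3, -0.6, 0.4]
gripper_width: 0.47
time_s: 10.27
tcp_pos: [0.5246, -0.0292, 0.1845]
tcp_rot: [0.032, 0.705, -0.032, 0.708]
wrist_force: [0.3, -0.8, 0.3]
gripper_width: 0.345
```

```bash
python3 -m creep '[{"offset":[-0.03,0.01,0],"twist":0,"hand":255},{"offset":[-0.06,0.02,0],"twist":0,"hand":255},{"offset":[-0.09,0.03,0],"twist":0,"hand":255},{"offset":[-0.115,0.04,0],"twist":0,"hand":255},{"offset":[-0.132,0.045,0],"twist":0,"hand":255}]'
python3 -m creep '[{"offset":[0,0,-0.03],"twist":0,"hand":255},{"offset":[0,0,-0.06],"twist":0,"hand":255},{"offset":[0,0,-0.09],"twist":0,"hand":255},{"offset":[0,0,-0.115],"twist":0,"hand":255},{"offset":[0,0,-0.122],"twist":0,"hand":255}]'
python3 -m creep '[{"offset":[0.003,0,0],"twist":0,"hand":255},{"offset":[0.006,0,0],"twist":0,"hand":255},{"offset":[0.01,-0.001,0],"twist":0,"hand":255},{"offset":[0.014,-0.001,0],"twist":0,"hand":255},{"offset":[0.018,-0.001,0],"twist":0,"hand":255}]'
python3 - <<'E'
from h import *
c=cam("wrist");t=cam("top")
a=cv2.resize(t["pixels"][170:270,250:390],(560,400),interpolation=cv2.INTER_CUBIC)
cv2.imwrite("pics/5.png",np.hstack([cv2.resize(c["pixels"],(400,300)),cv2.resize(a,(400,300))])[:,:,::-1])
E
```

```text
time_s: 10.68
tcp_pos: [0.3896, 0.0166, 0.1801]
tcp_rot: [0.032, 0.707, -0.031, 0.706]
wrist_force: [0.2, -1.0, -0.4]
gripper_width: 0.001
time_s: 11.1
tcp_pos: [0.3889, 0.016, 0.0545]
tcp_rot: [0.032, 0.709, -0.032, 0.704]
wrist_force: [-1.0, -0.2, -0.0]
gripper_width: -0.004
time_s: 11.52
tcp_pos: [0.4109, 0.0147, 0.0596]
tcp_rot: [0.032, 0.706, -0.032, 0.707]
wrist_force: [-0.1, 0.2, 0.4]
gripper_width: -0.0
```

View pics/5.png

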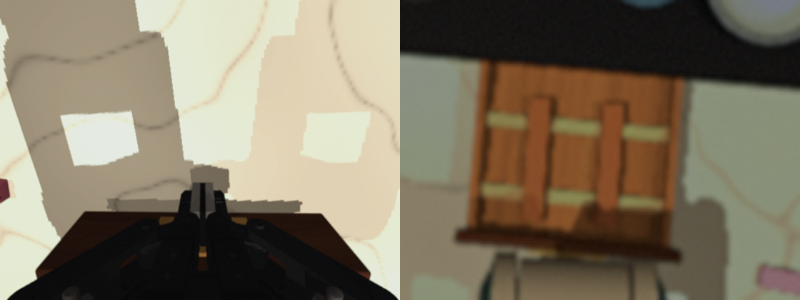

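Both slats lie parallel across both strips with a wide gap. The shut fingers stand just in front of the brass plate. I'll push slowly.

```bash
python3 -m creep '[{"offset":[0.004,0,0],"twist":0,"hand":255},{"offset":[0.008,-0.001,0],"twist":0,"hand":255},{"offset":[0.012,-0.001,0],"twist":0,"hand":255},{"offset":[0.016,-0.0015,0],"twist":0,"hand":255},{"offset":[0.02,-0.002,0],"twist":0,"hand":255}]'
python3 -m creep '[{"offset":[0.005,-0.0005,0],"twist":0,"hand":255},{"offset":[0.01,-0.001,0],"twist":0,"hand":255},{"offset":[0.015,-0.0015,0],"twist":0,"hand":255},{"offset":[0.02,-0.002,0],"twist":0,"hand":255},{"offset":[0.025,-0.0025,0],"twist":0,"hand":255}]'
python3 -m creep '[{"offset":[0.005,-0.0005,0],"twist":0,"hand":255},{"offset":[0.01,-0.001,0],"twist":0,"hand":255},{"offset":[0.015,-0.0015,0],"twist":0,"hand":255},{"offset":[0.02,-0.002,0],"twist":0,"hand":255},{"offset":[0.025,-0.0025,0],"twist":0,"hand":255}]'
python3 -m creep '[{"offset":[0.005,-0.0005,0],"twist":0,"hand":255},{"offset":[0.01,-0.001,0],"twist":0,"hand":255},{"offset":[0.015,-0.0015,0],"twist":0,"hand":255},{"offset":[0.02,-0.002,0],"twist":0,"hand":255},{"offset":[0.025,-0.0025,0],"twist":0,"hand":255}]'
python3 - <<'E'
from h import *
t=cam("top");s=cam("scene")
a=cv2.resize(t["pixels"][120:270,200:410],(420,300),interpolation=cv2.INTER_CUBIC)
cv2.imwrite("pics/6.png",np.hstack([cv2.resize(s["pixels"][120:320,120:380],(380,300)),a])[:,:,::-1])
E
```

```text
time_s: 12.03
tcp_pos: [0.4299, 0.0128, 0.0583]
tcp_rot: [0.032, 0.706, -0.032, 0.706]
wrist_force: [-0.1, -0.3, 0.3]
gripper_width: 0.002
time_s: 12.45
tcp_pos: [0.4549, 0.0103, 0.0582]
tcp_rot: [0.032, 0.707, -0.032, 0.706]
wrist_force: [-1.2, -0.8, 0.9]
gripper_width: 0.004
time_s: 12.87
tcp_pos: [0.4799, 0.0078, 0.0582]
tcp_rot: [0.032, 0.706, -0.032, 0.706]
wrist_force: [-1.2, 0.0, -0.3]
gripper_width: 0.001
time_s: 13.28
tcp_pos: [0.505, 0.0053, 0.0583]
tcp_rot: [0.032, 0.706, -0.032, 0.706]
wrist_force: [-0.7, -1.1, 0.1]
gripper_width: 0.002
```

View pics/6.png

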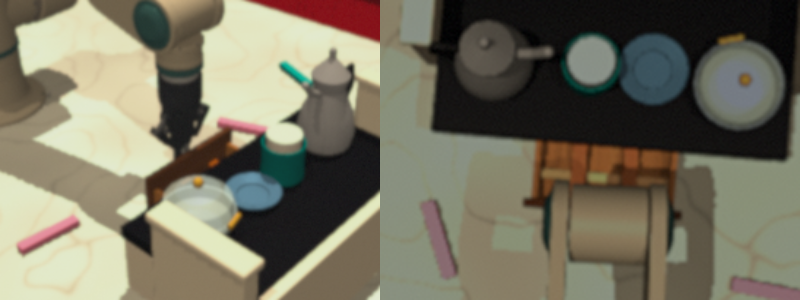

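Slats are still in place, and the wrist will stay well short of the cup and saucer. Continuing.

```bash
python3 -m creep '[{"offset":[0.005,-0.0005,0],"twist":0,"hand":255},{"offset":[0.01,-0.001,0],"twist":0,"hand":255},{"offset":[0.015,-0.0015,0],"twist":0,"hand":255},{"offset":[0.02,-0.002,0],"twist":0,"hand":255},{"offset":[0.025,-0.0025,0],"twist":0,"hand":255}]'
python3 -m creep '[{"offset":[0.005,-0.0005,0],"twist":0,"hand":255},{"offset":[0.01,-0.001,0],"twist":0,"hand":255},{"offset":[0.015,-0.0015,0],"twist":0,"hand":255},{"offset":[0.02,-0.002,0],"twist":0,"hand":255},{"offset":[0.024,-0.0025,0],"twist":0,"hand":255}]'
python3 -m creep '[{"offset":[0.002,0,0],"twist":0,"hand":255},{"offset":[0.004,0,0],"twist":0,"hand":255},{"offset":[0.006,-0.0005,0],"twist":0,"hand":255},{"offset":[0.008,-0.001,0],"twist":0,"hand":255},{"offset":[0.01,-0.001,0],"twist":0,"hand":255}]'
```

```text
time_s: 13.8
tcp_pos: [0.53, 0.0028, 0.0583]
tcp_rot: [0.032, 0.706, -0.032, 0.706]
wrist_force: [-1.6, 0.8, -0.5]
gripper_width: 0.004
time_s: 14.22
tcp_pos: [0.5541, 0.0003, 0.0584]
tcp_rot: [0.032, 0.706, -0.032, 0.706]
wrist_force: [-1.6, 1.3, 1.2]
gripper_width: 0.002
time_s: 14.63
tcp_pos: [0.5632, -0.0007, 0.0583]
tcp_rot: [0.032, 0.707, -0.032, 0.706]
wrist_force: [-5.9, 0.1, 3.2]
gripper_width: 0.003
```

Detent force of about 5 N has begun. Continuing in 2 mm steps.

```bash
python3 -m creep '[{"offset":[0.002,0,0],"twist":0,"hand":255},{"offset":[0.004,0,0],"twist":0,"hand":255},{"offset":[0.006,-0.0005,0],"twist":0,"hand":255},{"offset":[0.008,-0.001,0],"twist":0,"hand":255},{"offset":[0.01,-0.001,0],"twist":0,"hand":255}]'
python3 -m creep '[{"offset":[0.001,0,0],"twist":0,"hand":255},{"offset":[0.002,0,0],"twist":0,"hand":255},{"offset":[0.003,0,0],"twist":0,"hand":255},{"offset":[0.004,0,0],"twist":0,"hand":255}]'
python3 -m creep '[{"offset":[0.001,0,0],"twist":0,"hand":255},{"offset":[0.002,0,0],"twist":0,"hand":255},{"offset":[0.003,0,0],"twist":0,"hand":255}]'
```

```text
time_s: 15.05
tcp_pos: [0.5725, -0.0017, 0.0583]
tcp_rot: [0.032, 0.707, -0.032, 0.705]
wrist_force: [-7.6, -1.1, 3.3]
gripper_width: -0.0
time_s: 15.38
tcp_pos: [0.5779, -0.0017, 0.0585]
tcp_rot: [0.032, 0.706, -0.032, 0.707]
wrist_force: [-0.8, 0.1, 0.6]
gripper_width: -0.0
time_s: 15.63
tcp_pos: [0.5786, -0.0017, 0.0583]
tcp_rot: [0.032, 0.708, -0.032, 0.704]
wrist_force: [-17.1, 0.4, 11.0]
gripper_width: 0.002
```

It passed the detent (force fell to zero), then met the hard stop at about 17 N. Backing off.

```bash
python3 -m creep '[{"offset":[-0.004,0,0],"twist":0,"hand":255},{"offset":[-0.015,0.001,0],"twist":0,"hand":255},{"offset":[-0.04,0.004,0],"twist":0,"hand":255},{"offset":[-0.07,0.007,0],"twist":0,"hand":255},{"offset":[-0.1,0.01,0],"twist":0,"hand":255}]'
python3 -m creep '[{"offset":[-0.03,0.03,0.02],"twist":0,"hand":255},{"offset":[-0.05,0.06,0.05],"twist":0,"hand":255},{"offset":[-0.07,0.09,0.08],"twist":0,"hand":255},{"offset":[-0.09,0.12,0.1],"twist":0,"hand":255},{"offset":[-0.1,0.15,0.12],"twist":0,"hand":255}]'
python3 -m creep '[{"offset":[0,0.04,0],"twist":0,"hand":255},{"offset":[0,0.08,0],"twist":0,"hand":255},{"offset":[0,0.12,0],"twist":0,"hand":255},{"offset":[0,0.12,0],"twist":0,"hand":255},{"offset":[0,0.12,0],"twist":0,"hand":255}]'
python3 - <<'E'
from h import *
import pickle
t=cam("top");s=cam("scene");pickle.dump(t,open("t7.pkl","wb"))
a=cv2.resize(t["pixels"][120:240,200:410],(525,300),interpolation=cv2.INTER_CUBIC)
b=cv2.resize(s["pixels"][130:330,120:300],(270,300))
cv2.imwrite("pics/7.png",np.hstack([b,a])[:,:,::-1])
d=np.abs(t["pixels"].astype(int)-pickle.load(open("top0.pkl","rb"))["pixels"]).max(2)[80:188,225:415]
print("ledge diff",d.max(),(d>40).sum())
E
```

```text
time_s: 16.05
tcp_pos: [0.4796, 0.0084, 0.0581]
tcp_rot: [0.032, 0.706, -0.032, 0.707]
wrist_force: [0.3, 0.8, 0.9]
gripper_width: 0.0
time_s: 16.47
tcp_pos: [0.3826, 0.1511, 0.1743]
tcp_rot: [0.032, 0.706, -0.032, 0.707]
wrist_force: [0.4, 0.2, 0.2]
gripper_width: 0.0
time_s: 16.88
tcp_pos: [0.3834, 0.2718, 0.1724]
tcp_rot: [0.03, 0.707, -0.031, 0.706]
wrist_force: [-0.2, -0.6, 0.3]
gripper_width: -0.001
ledge diff 9 0
```

View pics/7.png

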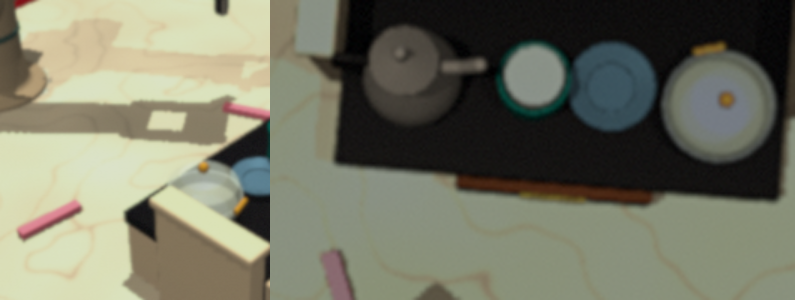

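The drawer is home: the brass plate is about 16 mm in front of the ledge edge at crop (555,182–197). Nothing on the ledge has moved.

```bash
python3 -c "
from bench import order; print(order.close_job())"
```

```text
the job is handed in; nothing more can be done
None
```

I laid both sandalwood slats crosswise on the drawer's bearer strips, pushed the drawer home past its detent, backed the arm clear and handed the job in at about 17 s.

- **Slats:** By camera, slat_a lies within about 2 mm of centre on the two strips. I aimed slat_b at the same line on the other side, leaving a gap of about 45 mm between them. I last saw both in place partway through the push; the ledge hid them once the drawer was closed.
- **Drawer:** The push force peaked at about 8 N in the detent and fell to nearly zero. It then rose to about 17 N along the push (about 20 N in all) against the end stop. After I backed off, the brass plate stood about 16 mm in front of the ledge edge; fully home is 15 mm.
- **Ledge:** The top camera's before and after pictures of the ledge showed no change. I left the pink and turquoise look-alikes alone.
- **Disagreement:** The top and wrist cameras put the drawer bed about 3 mm apart along its length. I placed slat_b between the two readings.

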